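# Find and seat the radius leaf that fits a shelf sample's rounded corner

## Task

A shelf-board sample is clamped in the stop on the packing bench and we need to know its corner radius: try the hollow ends of the radius leaves in the tray on its rounded corner until you find the one that sits with no gap and does not rock, and put back flat in the tray any leaf that does not fit. Press the fitting leaf gently home on the corner, square to it, with a steady 5 N or so for a second (never press the sample over 20 N), and leave it there flat on the bench, still touching along the whole curve, with the other two leaves lying in the tray. Leave the other things on the bench alone.

Things in the scene. Friction and masses are not known exactly. Their poses are not given: they have to be found in the camera images.
- stop: steel stop with a plywood sample toggle-clamped in it, immovable: 140 x 140 x 18 mm, flat, its one rounded corner to the robot. x: along the sample's diagonal into the board; straight edges 45 degrees either side. Were the corner sharp, it would lie 5 to 9 mm short (-x) of this origin, up to 4.5 mm aside (roughly clamped). r: 16, 24 or 32 mm, unknown; curve's middle 0.414 r beyond. 2 idle samples at left.
- leaf16_grip (a point): aluminium radius leaf, R 16 mm: plate 8 mm thick, 32 mm wide; one end hollow (90 degree concave arc), the other half-round. Grip bar on it 36 (x) x 14 (y) mm, from 8 to 56 mm above the underside. Point: centre of the bar, 32 mm above the underside; x to the hollow end. Along x the hollow's bottom is at +26 mm, its arc centre at 42, its lips at 31, the round end at -50.
- leaf16_hollow (a point): the 16 mm leaf's middle of the hollow edge (deepest point of the arc), half-way up the plate: 26 mm ahead of the grip point along x and 28 mm below it, same axes. Seated on a matching corner, it lies on the middle of the corner's curve, and the arcs touch all along.
- leaf24_grip (a point): aluminium radius leaf, R 24 mm: plate 8 mm thick, 48 mm wide; one end hollow (90 degree concave arc), the other half-round. Grip bar on it 36 (x) x 14 (y) mm, from 8 to 56 mm above the underside. Point: centre of the bar, 32 mm above the underside; x to the hollow end. Along x the hollow's bottom is at +26 mm, its arc centre at 50, its lips at 33, the round end at -50.
- leaf24_hollow (a point): the 24 mm leaf's middle of the hollow edge (deepest point of the arc), half-way up the plate: 26 mm ahead of the grip point along x and 28 mm below it, same axes. Seated on a matching corner, it lies on the middle of the corner's curve, and the arcs touch all along.
- leaf32_grip (a point): aluminium radius leaf, R 32 mm: plate 8 mm thick, 64 mm wide; one end hollow (90 degree concave arc), the other half-round. Grip bar on it 36 (x) x 14 (y) mm, from 8 to 56 mm above the underside. Point: centre of the bar, 32 mm above the underside; x to the hollow end. Along x the hollow's bottom is at +26 mm, its arc centre at 58, its lips at 35, the round end at -50.
- leaf32_hollow (a point): the 32 mm leaf's middle of the hollow edge (deepest point of the arc), half-way up the plate: 26 mm ahead of the grip point along x and 28 mm below it, same axes. Seated on a matching corner, it lies on the middle of the corner's curve, and the arcs touch all along.
- tray: low grey tray fixed to the bench, 112 (x) x 260 (y) x 12 mm high, floor 4 mm thick; two dividers parallel to x make three compartments 104 x 81 mm, centred at y = -85, 0, +85 mm. Origin: centre of its underside. The leaves start lying in it, one to a compartment, hollow ends to its +x; any leaf fits any compartment.
- lint_roller: lint roller lying on the bench, roll 48 mm thick and 100 mm long with a blue handle, 230 mm over all; origin under the roll's handle end. Bystander, to be left where it is.
- tape_roll: roll of brown parcel tape lying flat, 100 mm across, 48 mm high; origin under its centre. Bystander, to be left where it is.
Not all that is in view belongs to the job. What is shaped like the part that bears leaf16_grip but orange or pink is not meant. What is shaped like the part that bears leaf32_grip but pink is not meant.

How it is judged:
By the outcome, as a careful person would: the job done as asked, in the order asked, and still so for the second after the job is handed in, with the robot touching nothing.
It also fails if it takes over 72 s, if anything falls off the work surface, if the arm or the gripper's body presses on something with over 40 N, if the wrist force passes 120 N, or if a joint passes its speed limit or range.

## Robot

A 6-joint arm with a two-finger parallel gripper is mounted at the origin on the work surface. World frame = base frame: x ahead of the robot, y to its left, z up, the work surface at z = 0. Lengths are in m, angles in rad, forces in N, time in s.
With the tool pointing down it reaches from about 0.3 to 0.75 m from the base axis. Payload 8.5 kg.
Tool frame: the origin (TCP) lies on the centre line of the jaws, within the pads' length; the fingertips stand 14 mm ahead of it and the grasp point (between the pads) lies 5 mm behind it (tip_extent is the z of the fingertips in the tool frame, in m); z points along the fingers, y is the direction in which the jaws open and shut (so a half turn about z gives the same grasp; the last joint's range is limited). The gripper opens to 88 mm and grips with 3 to 60 N. Pads are 18 mm wide; open, the fingers measure 123 mm over their backs; the gripper's body (75 mm by 187 mm) begins 45 mm behind the grasp point.
Start: joints at [-1.496, 0.381, 1.297, -0, 1.464, -0.215], TCP at [0.157, -0.527, 0.223] pointing down, gripper open.
Joint ranges: [-3.11, 3.11], [-0.89, 2.33], [0.22, 2.48], [-1.42, 4.56], [0.17, 2.85], [-2.88, 2.88]. Speed limits (rad/s): [2.39, 2.39, 3.14, 3.14, 3.14, 3.14].

## Interface

Orientations are given as [roll, pitch, yaw] about the fixed x, y, z axes, in that order (R = Rz(yaw) Ry(pitch) Rx(roll)).
In Python, from workcell import * gives the robot as it stands.
- The arm moves only by the tool carry_out, never from a script. Its argument "moves" is one flat list of numbers, 4 for each row, row after row: the shift along the tool's x, y, z in m, then the turn about the tool's z in degrees. A call has 1 to 8 rows; each row shifts and turns the commanded pose from where the row before left it, along the tool's axes as they then stand; what a row does not reach is not made up. A row lasts 1/8 s, in which the tool goes at most 62.5 mm and 10.7 degrees, less where a joint would pass 70% of its speed; a pose out of reach is approached as far as the arm can. A call with a gripper value outside its range is refused whole. "grip" is the closure in counts, from 0 (fully open) to 255 (shut), set as the call begins (left out, the last holds). The fingers move at their own pace and stop on an object; "force" is the grip in N (left out, the last holds). Time passes only in rows, so rows that do not move let the fingers close. It gives the time, the measured TCP pose, the force and the opening at its end, in the units of the state.
- get_state(): the state, without advancing time (a new reading comes with each control period).
- capture(name): name is "side" or "top" or "wrist"; returns a dict with "img" (400x640x3 uint8, red, green, blue), "depth" (400x640 float32, m along the optical axis (not along the pixel's ray), 0 where there is no reading), "fovy" (degrees; the focal length in pixels is half the picture's height over the tangent of half this angle, whatever the lens; pixels are square), "cx", "cy" (the principal point, pixels), "k1" (the pictures are not rectified: a ray, as slopes to the right and down, at radius r is drawn at 1 + k1 r^2 times it, then the intrinsics apply), "rvec" (rotation vector, rad) and "tvec" (3), from world to camera coordinates, as OpenCV has them; the wrist camera has in their place "tool_from_camera" (4x4, takes a point from camera to tool coordinates, whose origin is the TCP and whose axes are the flange's). Camera axes: x right, y down, z forward; pixel columns grow to the right and rows downward; lengths in m; the calibration is good to about 2 mm. A picture is of the moment at which its call begins: read the wrist's pose just before it.
- sign_off(): hands the job in, once; it reports no verdict.
The state is a dict: "time": time; "q": joint angles; "dq": joint speeds; "effort": joint torques, N m; "position": TCP position; "tcp_rot": TCP orientation; "force": force on the tool from outside, world axes, zero at the start; "wrist_torque": the same for the moment, N m; "opening": opening from 0.0 (shut) to 1.0 (fully open).
Only numpy, scipy, OpenCV 4.12 (cv2) and the standard library are available. Lean on these libraries where they do the work, as an engineer would, in place of code of your own. Each camera call takes 0.05 s, during which the arm holds its last target. There are 200 camera calls.

## Working session

There is one attempt and no reset: what is moved stays moved. The work goes in short steps, Python scripts to look and compute and a tool call to move; the robot and the scene stay as the last step left them, time stands still between calls to the robot, and variables do not carry over. Pictures are saved under pics/ and viewed, about 8 in all and at most 12, crops included, and the job is handed in when it is done.

Besides the shell and the picture viewer there is one more tool, called after "Call:" by a JSON object that holds its "fn" and its "kwargs", one argument or row to a line. carry_out: Moves the arm, as the interface text tells. Its arguments: {"type":"object","properties":{"moves":{"type":"array","items":{"type":"number"}},"grip":{"type":"number"},"force":{"type":"number"}},"required":["moves"]}

```bash
mkdir -p pics; ls
cat > h.py <<'E'
from workcell import *
import numpy as np, cv2
def K(c):
    f=200/np.tan(np.radians(c["fovy"])/2); return np.array([[f,0,c["cx"]],[0,f,c["cy"]],[0,0,1.]]), np.array([c["k1"],0,0,0,0.])
def pose(c,st=None):
    """camera->world R,t"""
    if "rvec" in c:
        R=cv2.Rodrigues(np.array(c["rvec"],float))[0]; return R.T, -R.T@np.array(c["tvec"],float).ravel()
    from scipy.spatial.transform import Rotation as Ro
    Rt=Ro.from_euler("xyz",st["tcp_rot"]).as_matrix(); T=np.array(c["tool_from_camera"])
    return Rt@T[:3,:3], Rt@T[:3,3]+np.array(st["position"])
def toplane(c,px,z,st=None):
    k,d=K(c); n=cv2.undistortPoints(np.array(px,float).reshape(-1,1,2),k,d).reshape(-1,2)
    R,t=pose(c,st); r=np.c_[n,np.ones(len(n))]@R.T
    return (t+r*((z-t[2])/r[:,2])[:,None])
def proj(c,P,st=None):
    k,d=K(c);R,t=pose(c,st);Rc=R.T
    return cv2.projectPoints(np.array(P,float).reshape(-1,1,3),cv2.Rodrigues(Rc)[0],-Rc@t,k,d)[0].reshape(-1,2)
def save(n,c): cv2.imwrite("pics/"+n+".png",c["img"][:,:,::-1])
E
python3 - <<'E'
from h import *
print(get_state())
a=capture("top");b=capture("side")
for n,c in (("top",a),("side",b)): print(n,{k:v for k,v in c.items() if k not in("img","depth")}); np.save(n+".npy",c,allow_pickle=True)
save("top0",a);save("side0",b)
E
```

```text
pics
{'time': 0.0, 'q': array([-1.49628294e+00,  3.81225785e-01,  1.29826121e+00, -3.43549824e-06,
        1.46360947e+00, -2.15295645e-01]), 'dq': array([ 0.00066413,  0.00079147, -0.000993  ,  0.00064235,  0.00036307,
        0.00066761]), 'effort': array([ 2.15925531e-03, -4.37924981e+01, -2.24555844e+01,  7.14876526e-02,
        3.53242247e-02, -1.18032422e-04]), 'position': array([ 0.15714894, -0.52675226,  0.22222165]), 'tcp_rot': array([-3.14012283e+00, -3.17932117e-04,  2.89809173e-01]), 'force': array([0.31214996, 0.00067144, 0.42058764]), 'wrist_torque': array([-0.02838276, -0.02501646, -0.0257688 ]), 'opening': 0.9988068644915497}
top {'fovy': 57.645546910394614, 'cx': 321.84207977932516, 'cy': 196.96021741633933, 'k1': 0.008773681531100452, 'rvec': array([ 2.11739783, -2.15046194,  0.13245507]), 'tvec': array([0.01083933, 0.56055067, 0.90516527])}
side {'fovy': 43.694687100164074, 'cx': 322.21252259616125, 'cy': 193.4338076206995, 'k1': -0.08807194239305897, 'rvec': array([ 0.35470958, -2.69249745,  1.34753978]), 'tvec': array([0.55358662, 0.13696923, 1.41136977])}
```

View pics/top0.png

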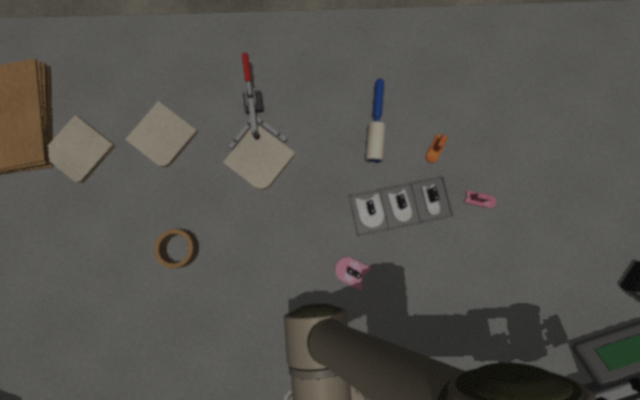

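View pics/side0.png

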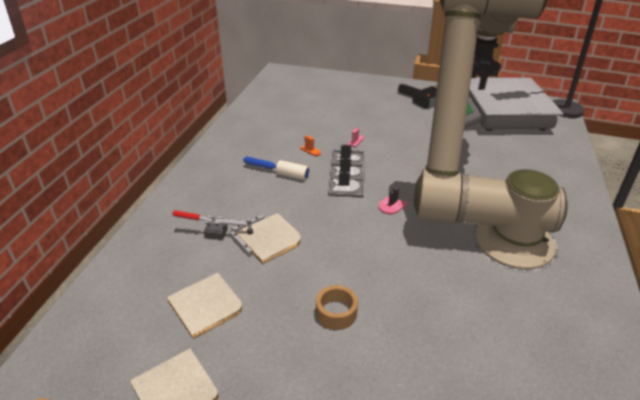

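The top view shows the clamped sample at about (258,160) with its rounded corner at (260,188). The tray is at (400,205), with the 32, 24 and 16 leaves at (370,208), (401,203) and (432,197). The side view agrees, and the pink and orange items are decoys. Next I'll measure these.

Run:
```python
from h import *
c=np.load("top.npy",allow_pickle=True).item()
im=c["img"]
print("tray",toplane(c,[(348,193),(446,177),(453,215),(358,235)],0.012).round(4))
print("sample",toplane(c,[(223,157),(294,152),(260,188)],0.018).round(4))
print("leafs bars",toplane(c,[(371,208),(402,202),(434,195)],0.06).round(4))
cv2.imwrite("pics/crop.png",cv2.resize(im[130:250,210:470,::-1],None,fx=3,fy=3,interpolation=cv2.INTER_CUBIC))
print(pose(c)[1],[ (k,v) for k,v in capture("wrist").items() if k not in("img","depth")])
```

```text
tray [[ 0.5746 -0.0676  0.012 ]
 [ 0.6134 -0.3311  0.012 ]
 [ 0.5109 -0.3429  0.012 ]
 [ 0.4619 -0.0912  0.012 ]]
sample [[0.6791 0.2711 0.018 ]
 [0.6893 0.0769 0.018 ]
 [0.5914 0.1687 0.018 ]]
leafs bars [[ 0.5275 -0.1224  0.06  ]
 [ 0.5415 -0.2011  0.06  ]
 [ 0.558  -0.2825  0.06  ]]
[ 0.4214924  -0.01890134  0.97757128] [('fovy', 61.50926459092138), ('cx', 316.55733557354466), ('cy', 196.64204753975685), ('k1', -0.07142016985886164), ('tool_from_camera', array([[-2.63374894e-04, -9.49097400e-01, -3.14982628e-01,
         8.23390266e-02],
       [ 9.99999462e-01,  6.61534791e-05, -1.03548837e-03,
        -4.13683169e-04],
       [ 1.00361651e-03, -3.14982731e-01,  9.49096872e-01,
        -1.61180063e-01],
       [ 0.00000000e+00,  0.00000000e+00,  0.00000000e+00,
         1.00000000e+00]]))]
```

View pics/crop.png

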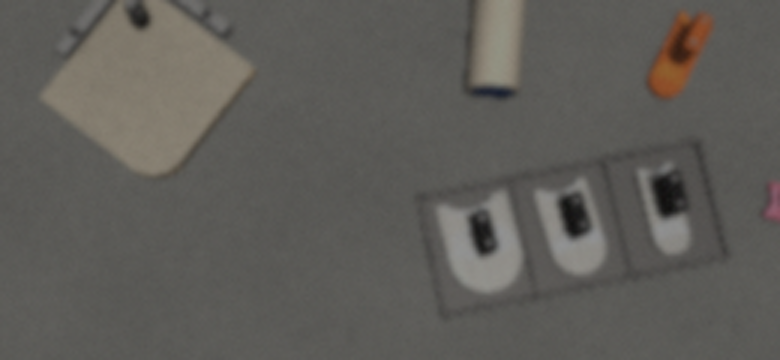

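The crop shows the hollow ends facing up-image (+x), with the widths decreasing 32, 24, 16 from left to right. The sample corner is at about (152,178). I'll move the wrist camera over the tray.

Call:
{"fn": "carry_out", "kwargs": {
  "moves": [0.055, -0.026, 0, 0, 0.055, -0.026, 0, 0, 0.055, -0.026, 0, 0, 0.055, -0.026, 0, 0, 0.055, -0.026, 0, 0, 0.055, -0.026, 0, 0, 0.055, -0.026, 0, 0, 0.055, -0.026, 0, 7]
}}

```text
time: 1.15
position: [0.5206, -0.2004, 0.2227]
tcp_rot: [-3.141, 0.0, 0.165]
force: [-0.1, -1.0, 0.3]
opening: 1.002
```

Run:
```python
from h import *
st=get_state();c=capture("wrist");save("w1",c);np.save("w1.npy",{"c":c,"st":st},allow_pickle=True);print(st["position"],st["tcp_rot"],st["time"])
```

```text
[ 0.520612   -0.20037951  0.22272981] [-3.14148787e+00  2.02488284e-04  1.64908858e-01] 1.15
```

View pics/w1.png

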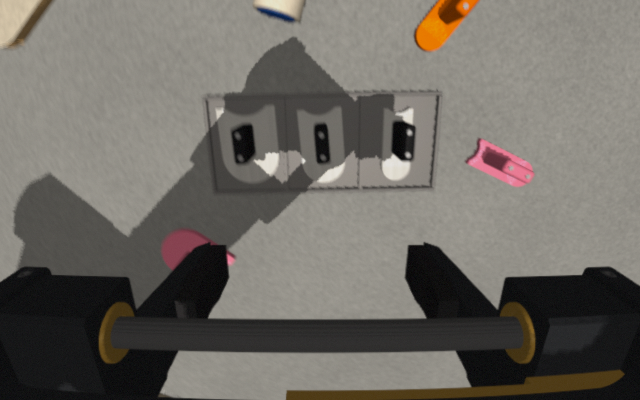

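The wrist view shows the three leaves with bars at (243,145), (322,143) and (403,141), partly in the arm's shadow. I'll use depth to find the bar poses.

```bash
cat >> h.py <<'E'
def cloud(c,st=None):
    k,d=K(c); h,w=c["depth"].shape; v,u=np.mgrid[:h,:w]
    n=cv2.undistortPoints(np.c_[u.ravel(),v.ravel()].astype(float).reshape(-1,1,2),k,d).reshape(-1,2)
    R,t=pose(c,st); P=(np.c_[n,np.ones(len(n))]*c["depth"].reshape(-1,1))@R.T+t
    P[c["depth"].ravel()<=0]=np.nan
    return P.reshape(h,w,3)
def rect(P):
    r=cv2.minAreaRect((P[:,:2]*1000).astype(np.float32)); b=cv2.boxPoints(r)
    e=b[1]-b[0]; f=b[2]-b[1]; L=e if np.linalg.norm(e)>np.linalg.norm(f) else f
    a=np.degrees(np.arctan2(L[1],L[0])); a=(a+90)%180-90
    return np.round(r[0],1),np.round(r[1],1),round(a,2),len(P)
E
python3 - <<'E'
from h import *
D=np.load("w1.npy",allow_pickle=True).item();c,st=D["c"],D["st"]
P=cloud(c,st)
m=(P[...,2]>0.052)&(P[...,2]<0.068)
m[:90]=0;m[200:]=0
n,l,s,ce=cv2.connectedComponentsWithStats(m.astype(np.uint8))
for i in range(1,n):
    if s[i,4]>30: print(ce[i],rect(P[l==i]),np.nanmedian(P[l==i][:,2]))
m2=(P[...,2]>0.0095)&(P[...,2]<0.0145); m2[:80]=0;m2[200:]=0
print("floor z",np.nanmedian(P[300:330,250:260,2]), np.nanmedian(P[60:80,320:400,2]))
# plate: rays on z=0.012 from bright? tray corners
print("tray corners",toplane(c,[(206,92),(441,91),(434,188),(215,191)],0.012,st).round(4))
print("fingers depth",np.nanmin(P[...,2]))
E
```

```text
[407.69767442 143.13178295] (array([ 563.2, -283.3]), array([34.6, 14.7]), np.float32(10.85), 516) 0.05889262369972509
[322.59459459 146.1023166 ] (array([ 546.2, -201.4]), array([36., 14.]), np.float32(14.69), 518) 0.059009731147171396
[240.80473373 147.6035503 ] (array([ 532.1, -121.8]), array([34.9, 14.2]), np.float32(11.16), 507) 0.05883405565328309
[518.38084112 172.        ] (array([ 554.4, -406.3]), array([36.2, 14.3]), np.float32(76.32), 428) 0.054933902808995044
floor z 0.00010506303725743571 -0.0007240175704081586
tray corners [[ 0.5769 -0.0701  0.012 ]
 [ 0.6195 -0.3184  0.012 ]
 [ 0.5128 -0.3396  0.012 ]
 [ 0.4672 -0.0882  0.012 ]]
fingers depth -0.004769537078449515
```

Call:
{"fn": "carry_out", "kwargs": {
  "moves": [0.012, -0.052, 0.006, 0, 0.012, -0.052, 0.006, 0, 0.012, -0.052, 0.006, 0, 0.012, -0.052, 0.006, 0, 0.012, -0.052, 0.006, 0, 0.012, -0.052, 0.006, 0, 0.012, -0.05, 0.006, 0, 0, 0, 0, 6]
}}

```text
time: 2.2
position: [0.5411, 0.172, 0.1799]
tcp_rot: [-3.141, 0.002, 0.065]
force: [1.1, -0.6, 0.2]
opening: 0.999
```

Run:
```python
from h import *
st=get_state();c=capture("wrist");save("w2",c);np.save("w2.npy",{"c":c,"st":st},allow_pickle=True);print(st["position"],st["tcp_rot"],st["time"])
```

```text
[0.54109764 0.17199041 0.17994877] [-3.14120633e+00  1.55234078e-03  6.50547744e-02] 2.2
```

View pics/w2.png

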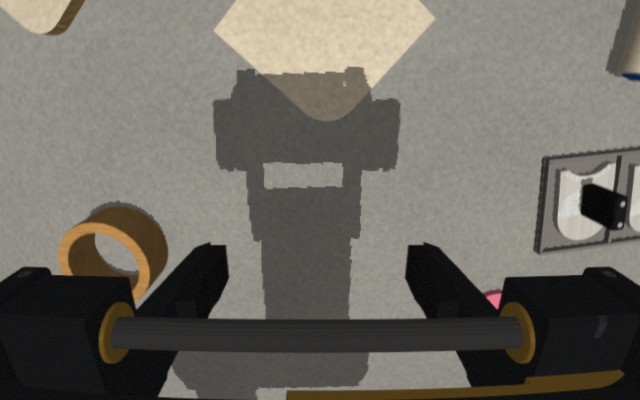

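The sample's rounded corner is at (326,121), partly in the arm's shadow, with straight edges on both sides. I'll fit the edge lines and the arc.

```bash
cat >> h.py <<'E'
def corner(c,st,verbose=True):
    from scipy.optimize import least_squares
    P=cloud(c,st)
    hsv=cv2.cvtColor(cv2.GaussianBlur(c["img"],(3,3),0),cv2.COLOR_RGB2HSV)
    md=((P[...,2]>0.010)&(P[...,2]<0.026)&(abs(P[...,1]-.17)<.12)&(P[...,0]>.5)&(P[...,0]<.69)).astype(np.uint8)
    S=hsv[...,1].astype(float); t=cv2.threshold(S[cv2.dilate(md,np.ones((15,15)))>0].astype(np.uint8),0,255,cv2.THRESH_OTSU)[0]
    mc=((S>t)&(cv2.dilate(md,np.ones((7,7)))>0)).astype(np.uint8)
    out=[]
    for nm,m in(("depth",md),("colour",mc)):
        cs=max(cv2.findContours(m,cv2.RETR_EXTERNAL,cv2.CHAIN_APPROX_NONE)[0],key=len).reshape(-1,2)
        W=toplane(c,cs,0.018,st)[:,:2]*1000
        # sharp corner s, yaw a, radius r: signed distance to rounded wedge
        def dist(p,W):
            ca,sa=np.cos(p[2]),np.sin(p[2]); d=W-p[:2]; x=d[:,0]*ca+d[:,1]*sa; y=-d[:,0]*sa+d[:,1]*ca
            r=p[3]; u=(x+y)/2**.5; v=(x-y)/2**.5  # distances from the two edges
            q=np.where((u<r)&(v<r), r-np.hypot(r-u,r-v), np.minimum(u,v))
            return q
        lo=W[np.argmin(W[:,0])]
        x0=[lo[0]-10,lo[1],0.05,24]
        k=(abs(W[:,1]-lo[1])<70)&(W[:,0]<lo[0]+60)&(cs[:,1]>3)
        for _ in range(3):
            f=least_squares(lambda p:dist(p,W[k]),x0,loss="soft_l1",f_scale=.5); x0=f.x
            k=k&(abs(dist(x0,W))<3)
        rs=[]
        for r in(16,24,32):
            g=least_squares(lambda p:dist([*p,r],W[k]),x0[:3],loss="soft_l1",f_scale=.5); rs.append((r,np.round(g.x,3),round(g.cost,2)))
        if verbose: print(nm,np.round(f.x,3),"deg",np.degrees(f.x[2]).round(2),"rms",np.sqrt(np.mean(dist(f.x,W[k])**2)).round(3),k.sum(),rs)
        out.append(f.x)
    return out
E
python3 - <<'E'
from h import *
D=np.load("w2.npy",allow_pickle=True).item();corner(D["c"],D["st"])
P=cloud(D["c"],D["st"]);print(P[40:100:10,326].round(4))
E
```

```text
depth [5.79171e+02 1.63987e+02 1.22000e-01 3.31370e+01] deg 6.99 rms 0.35 156 [(16, array([5.79593e+02, 1.63952e+02, 1.23000e-01]), np.float64(74.38)), (24, array([5.79646e+02, 1.63927e+02, 1.23000e-01]), np.float64(46.65)), (32, array([5.79339e+02, 1.63945e+02, 1.23000e-01]), np.float64(8.97))]
colour [5.78909e+02 1.63837e+02 1.17000e-01 3.24030e+01] deg 6.68 rms 0.253 153 [(16, array([5.79275e+02, 1.63836e+02, 1.17000e-01]), np.float64(67.42)), (24, array([5.79315e+02, 1.63834e+02, 1.17000e-01]), np.float64(39.02)), (32, array([5.78961e+02, 1.63835e+02, 1.17000e-01]), np.float64(4.46))]
[[0.6628 0.1723 0.0185]
 [0.6545 0.1717 0.0177]
 [0.6459 0.1711 0.0179]
 [0.6374 0.1705 0.0168]
 [0.6286 0.1699 0.0177]
 [0.6198 0.1692 0.0179]]
```

The arc fit gives R = 32 mm at about 0.25 mm rms, and 16 and 24 fit far worse. The sharp corner is at (579.1, 163.9) mm, yaw 6.8°. I'll fetch the 32 leaf at (532.1, -121.8).

Call:
{"fn": "carry_out", "kwargs": {
  "moves": [0, 0, 0, -7.2, -0.0107, 0.0478, 0, 0, -0.0107, 0.0478, 0, 0, -0.0107, 0.0478, 0, 0, -0.0107, 0.0478, 0, 0, -0.0107, 0.0478, 0, 0, -0.0107, 0.0478, 0, 0, 0, 0, 0, 0]
}}

```text
time: 3.25
position: [0.5321, -0.128, 0.1805]
tcp_rot: [3.141, 0.0, 0.185]
force: [-0.3, 0.3, -0.0]
opening: 0.999
```

```bash
cat > st.py <<'E'
from h import *
import sys
s=get_state();p=s["position"]*1000
yaw=s["tcp_rot"][2]
tx,ty,tyaw=map(float,sys.argv[1:4])
d=np.array([tx,ty])-p[:2];c,n=np.cos(yaw),np.sin(yaw)
print("t",s["time"],"pos",p.round(2),"yaw",np.degrees(yaw).round(2),"F",s["force"].round(2),"T",s["wrist_torque"].round(3),"open",round(s["opening"],3))
print("tool dx,dy mm",round(d[0]*c+d[1]*n,2),round(d[0]*n-d[1]*c,2),"turn",round(np.degrees(yaw)-tyaw,2))
E
python3 st.py 532.1 -121.8 11.2
python3 - <<'E'
from h import *
c=np.load("top.npy",allow_pickle=True).item();P=cloud(c)
Q=P[40:150,225:300].reshape(-1,3);Q=Q[Q[:,2]>.025]
for x in np.arange(.62,.95,.03):
    q=Q[(Q[:,0]>=x)&(Q[:,0]<x+.03)]
    if len(q): print(x.round(2),q[:,2].max().round(3),len(q))
E
```

```text
t 3.25 pos [ 532.09 -127.96  180.54] yaw 10.61 F [-0.31  0.31 -0.02] T [-0.016  0.02  -0.011] open 0.999
tool dx,dy mm 1.14 -6.05 turn -0.59
0.68 0.026 1
0.71 0.07 69
0.74 0.066 81
0.77 0.058 72
0.8 0.061 161
0.83 0.059 171
0.86 0.068 71
0.89 0.074 77
0.92 0.074 73
```

```bash
cat > bar.py <<'E'
from h import *
import sys
z0,z1,x,y=map(float,sys.argv[1:5])
st=get_state();c=capture("wrist");P=cloud(c,st)
m=((P[...,2]>z0)&(P[...,2]<z1)&(np.hypot(P[...,0]-x,P[...,1]-y)<.035)).astype(np.uint8)
n,l,s,ce=cv2.connectedComponentsWithStats(m)
for i in range(1,n):
    if s[i,4]>50: print(ce[i],rect(P[l==i]),np.nanmedian(P[l==i][:,2]).round(4))
E
python3 bar.py .052 .066 .532 -.122
```

```text
[310.27301587 180.88095238] (array([ 532.4, -121.4]), array([35.5, 14. ]), np.float32(11.63), 630) 0.059
```

Call:
{"fn": "carry_out", "kwargs": {
  "moves": [0.0015, -0.0065, 0, -0.9, 0, 0, 0.04, 0, 0, 0, 0.04, 0, 0, 0, 0.035, 0, 0, 0, 0.02, 0, 0, 0, 0.0075, 0, 0, 0, 0, 0]
}}

```text
time: 4.18
position: [0.5329, -0.1173, 0.0386]
tcp_rot: [-3.142, -0.0, 0.206]
force: [-0.0, -0.4, 0.4]
opening: 0.997
```

```bash
python3 st.py 532.4 -121.4 11.6
```

```text
t 4.175 pos [ 532.94 -117.32   38.6 ] yaw 11.79 F [-0.03 -0.4   0.41] T [ 0.028 -0.019  0.018] open 0.997
tool dx,dy mm -1.36 3.89 turn 0.19
```

Call:
{"fn": "carry_out", "kwargs": {
  "moves": [-0.001, 0.0039, 0, 0, 0, 0, 0, 0, 0, 0, 0, 0]
}}

```text
time: 4.55
position: [0.5327, -0.1223, 0.0388]
tcp_rot: [3.141, -0.001, 0.204]
force: [0.0, -0.0, -0.4]
opening: 0.997
```

Call:
{"fn": "carry_out", "kwargs": {
  "moves": [0, 0, 0, 0, 0, 0, 0, 0, 0, 0, 0, 0, 0, 0, 0, 0, 0, 0, 0, 0, 0, 0, 0, 0],
  "grip": 255,
  "force": 30
}}

```text
time: 5.3
position: [0.5326, -0.1221, 0.0383]
tcp_rot: [-3.142, 0.0, 0.204]
force: [0.9, -0.1, -0.2]
opening: 0.344
```

```bash
python3 st.py 532.4 -121.4 11.6; python3 bar.py .052 .066 .532 -.122
```

```text
t 5.3 pos [ 532.56 -122.15   38.35] yaw 11.7 F [ 0.88 -0.05 -0.18] T [0.038 0.017 0.011] open 0.344
tool dx,dy mm -0.01 -0.77 turn 0.1
[316.87993921 262.46757852] (array([ 532.7, -121.5]), array([35.6, 14. ]), np.float32(12.45), 1974) 0.059
[273.00657895 253.97368421] (array([ 532.8, -103.3]), array([23.9, 11.4]), np.float32(48.25), 456) 0.0603
[360.04545455 254.06926407] (array([ 540.2, -138.2]), array([11. , 23.7]), np.float32(-24.67), 462) 0.0604
```

Opening is 0.344 (30 mm), so it's still closing.

Call:
{"fn": "carry_out", "kwargs": {
  "moves": [0, 0, 0, 0, 0, 0, 0, 0, 0, 0, 0, 0, 0, 0, 0, 0]
}}

```text
time: 5.85
position: [0.5326, -0.1222, 0.0383]
tcp_rot: [3.142, 0.0, 0.204]
force: [-0.3, -1.0, -0.2]
opening: 0.151
```

```bash
python3 st.py 532.4 -121.4 11.6
```

```text
t 5.85 pos [ 532.58 -122.19   38.33] yaw 11.7 F [-0.28 -0.98 -0.17] T [ 0.    -0.058 -0.013] open 0.151
tool dx,dy mm -0.01 -0.81 turn 0.1
```

Call:
{"fn": "carry_out", "kwargs": {
  "moves": [0, 0, -0.03, 0, 0, 0, -0.035, 4.9, 0.0062, -0.0464, 0, 0, 0.0062, -0.0464, 0, 0, 0.0062, -0.0464, 0, 0, 0.0062, -0.0464, 0, 0, 0.0062, -0.0464, 0, 0, 0.0062, -0.0464, 0, 0]
}}

```text
time: 6.85
position: [0.5362, 0.1602, 0.1033]
tcp_rot: [-3.142, 0.0, 0.119]
force: [1.1, -0.6, -1.2]
opening: 0.153
```

Call:
{"fn": "carry_out", "kwargs": {
  "moves": [0, 0, 0, 0, 0, 0, 0, 0]
}}

```text
time: 7.1
position: [0.5364, 0.1582, 0.1032]
tcp_rot: [3.141, 0.001, 0.119]
force: [-1.2, -0.2, -0.7]
opening: 0.151
```

```bash
python3 st.py 536.6 158.8 6.8
python3 - <<'E'
from h import *
st=get_state();c=capture("wrist");save("w3",c);np.save("w3.npy",{"c":c,"st":st},allow_pickle=True)
corner(c,st)
E
python3 bar.py .115 .14 .5366 .1588
```

```text
t 7.1 pos [536.38 158.23 103.15] yaw 6.81 F [-1.16 -0.24 -0.73] T [ 0.019 -0.029 -0.041] open 0.151
tool dx,dy mm 0.29 -0.54 turn 0.01
depth [5.79247e+02 1.63821e+02 1.24000e-01 3.30920e+01] deg 7.1 rms 0.195 201 [(16, array([5.79583e+02, 1.63786e+02, 1.25000e-01]), np.float64(92.04)), (24, array([5.79623e+02, 1.63781e+02, 1.25000e-01]), np.float64(55.5)), (32, array([5.7939e+02, 1.6381e+02, 1.2400e-01]), np.float64(5.2))]
colour [5.78825e+02 1.63929e+02 1.19000e-01 3.25800e+01] deg 6.83 rms 0.181 203 [(16, array([5.79171e+02, 1.63883e+02, 1.20000e-01]), np.float64(88.37)), (24, array([5.79208e+02, 1.63887e+02, 1.20000e-01]), np.float64(51.49)), (32, array([5.78905e+02, 1.63923e+02, 1.19000e-01]), np.float64(3.58))]
[316.50660066 260.61276128] (array([540.6, 155.2]), array([37.6, 37.5]), np.float32(37.23), 3636) 0.1245
```

View pics/w3.png

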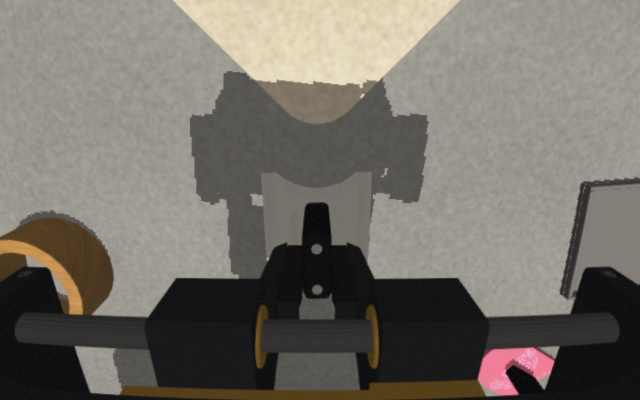

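The leaf hangs square in the jaws, with its hollow at (317,187) facing the corner at (317,122). I'll lower it.

Call:
{"fn": "carry_out", "kwargs": {
  "moves": [0, -0.0005, 0.03, 0, 0, 0, 0.025, 0, 0, 0, 0.01, 0, 0, 0, 0.003, 0, 0, 0, 0, 0, 0, 0, 0, 0]
}}

```text
time: 7.95
position: [0.5369, 0.1592, 0.0361]
tcp_rot: [3.142, -0.001, 0.119]
force: [0.9, 0.0, -1.6]
opening: 0.153
```

```bash
python3 st.py 566.4 162.3 6.9
```

```text
t 7.95 pos [536.89 159.18  36.14] yaw 6.8 F [ 0.95  0.01 -1.59] T [-0.007 -0.02   0.077] open 0.153
tool dx,dy mm 29.68 0.4 turn -0.1
```

Call:
{"fn": "carry_out", "kwargs": {
  "moves": [0.008, 0.0003, 0.001, -0.1, 0.008, 0, 0.0005, 0, 0.006, 0, 0, 0, 0.004, 0, 0, 0, 0.001, 0, 0, 0, 0, 0, 0, 0, 0, 0, 0, 0]
}}

```text
time: 8.82
position: [0.5636, 0.1622, 0.0342]
tcp_rot: [3.142, -0.0, 0.121]
force: [-2.5, -1.0, 6.3]
opening: 0.152
```

```bash
for i in 1; do python3 st.py 566.4 162.3 6.9;done
```

```text
t 8.825 pos [563.6  162.19  34.23] yaw 6.91 F [-2.55 -0.99  6.34] T [-0.07   0.415 -0.003] open 0.152
tool dx,dy mm 2.8 0.23 turn 0.01
```

Call:
{"fn": "carry_out", "kwargs": {
  "moves": [0, 0.0002, -0.0007, 0, 0.0008, 0, 0, 0, 0, 0, 0, 0, 0, 0, 0, 0]
}}

```text
time: 9.32
position: [0.5642, 0.162, 0.0344]
tcp_rot: [3.142, 0.0, 0.12]
force: [-0.1, 0.0, -2.0]
opening: 0.153
```

```bash
python3 st.py 566.4 162.3 6.9
```

```text
t 9.325 pos [564.18 162.02  34.4 ] yaw 6.9 F [-0.14  0.02 -2.  ] T [ 0.026  0.02  -0.079] open 0.153
tool dx,dy mm 2.23 -0.01 turn 0.0
```

Call:
{"fn": "carry_out", "kwargs": {
  "moves": [0.0007, 0, 0, 0, 0, 0, 0, 0, 0, 0, 0, 0]
}}

```text
time: 9.7
position: [0.5648, 0.1621, 0.0345]
tcp_rot: [-3.142, 0.0, 0.121]
force: [0.4, 0.1, -0.9]
opening: 0.152
```

```bash
python3 st.py 566.4 162.3 6.9
```

```text
t 9.7 pos [564.82 162.11  34.54] yaw 6.91 F [ 0.36  0.14 -0.86] T [0.016 0.019 0.035] open 0.152
tool dx,dy mm 1.59 0.0 turn 0.01
```

Call:
{"fn": "carry_out", "kwargs": {
  "moves": [0.0007, 0, 0, 0, 0, 0, 0, 0, 0, 0, 0, 0]
}}

```text
time: 10.07
position: [0.5655, 0.1622, 0.0346]
tcp_rot: [-3.142, 0.0, 0.121]
force: [0.2, 0.2, -1.3]
opening: 0.151
```

Call:
{"fn": "carry_out", "kwargs": {
  "moves": [0.0005, 0, 0, 0, 0, 0, 0, 0, 0, 0, 0, 0]
}}

```text
time: 10.45
position: [0.566, 0.1622, 0.0346]
tcp_rot: [-3.142, -0.0, 0.12]
force: [0.2, -0.5, -2.2]
opening: 0.149
```

```bash
python3 st.py 566.4 162.3 6.9
```

```text
t 10.45 pos [566.   162.24  34.57] yaw 6.9 F [ 0.22 -0.54 -2.21] T [ 0.046 -0.02   0.072] open 0.149
tool dx,dy mm 0.41 -0.01 turn 0.0
```

Call:
{"fn": "carry_out", "kwargs": {
  "moves": [0.0005, 0, 0, 0, 0, 0, 0, 0, 0, 0, 0, 0]
}}

```text
time: 10.82
position: [0.5665, 0.1623, 0.0345]
tcp_rot: [3.142, 0.0, 0.121]
force: [0.0, -0.1, -1.8]
opening: 0.152
```

Call:
{"fn": "carry_out", "kwargs": {
  "moves": [0.0003, 0, 0, 0, 0, 0, 0, 0, 0, 0, 0, 0]
}}

```text
time: 11.2
position: [0.5667, 0.1623, 0.0346]
tcp_rot: [-3.142, 0.0, 0.12]
force: [-0.2, -0.8, -0.7]
opening: 0.149
```

```bash
python3 st.py 566.4 162.3 6.9
```

```text
t 11.2 pos [566.71 162.32  34.56] yaw 6.9 F [-0.19 -0.77 -0.66] T [-0.141  0.197  0.021] open 0.149
tool dx,dy mm -0.31 -0.02 turn 0.0
```

Call:
{"fn": "carry_out", "kwargs": {
  "moves": [0.0003, 0, 0, 0, 0, 0, 0, 0, 0, 0, 0, 0]
}}

```text
time: 11.58
position: [0.5669, 0.1623, 0.0346]
tcp_rot: [3.141, 0.0, 0.121]
force: [-3.3, -0.7, 1.7]
opening: 0.158
```

```bash
python3 st.py 566.4 162.3 6.9
```

```text
t 11.575 pos [566.95 162.32  34.63] yaw 6.91 F [-3.27 -0.74  1.65] T [-0.155  0.495 -0.018] open 0.158
tool dx,dy mm -0.55 -0.04 turn 0.01
```

Call:
{"fn": "carry_out", "kwargs": {
  "moves": [0.0002, 0, 0, 0, 0, 0, 0, 0, 0, 0, 0, 0]
}}

```text
time: 11.95
position: [0.5671, 0.1624, 0.0347]
tcp_rot: [3.142, 0.0, 0.121]
force: [-4.3, -1.7, 4.4]
opening: 0.151
```

```bash
cat > avg.py <<'E'
from h import *
F=[];T=[]
for i in range(2):
    s=get_state();F.append(s["force"]);T.append(s["wrist_torque"]);st=s;c=capture("wrist")
F=np.mean(F,0);T=np.mean(T,0);a=st["tcp_rot"][2];R=np.array([[np.cos(a),np.sin(a)],[-np.sin(a),np.cos(a)]])
print("Fx' Fy'",(R@F[:2]).round(2),"Fz",F[2].round(2),"from T",(R@np.array([-T[1],T[0]])/.15).round(2),"Tz",T[2].round(3),"t",st["time"])
save("fit",c);np.save("fit.npy",{"c":c,"st":st},allow_pickle=True)
cv2.imwrite("pics/fitc.png",cv2.resize(c["img"][110:290,220:420,::-1],None,fx=3,fy=3,interpolation=cv2.INTER_CUBIC))
E
python3 avg.py;python3 st.py 566.4 162.3 6.9
```

```text
Fx' Fy' [-4.54 -1.5 ] Fz 4.44 from T [-6.01 -1.36] Tz -0.025 t 12.0
t 12.05 pos [567.14 162.37  34.67] yaw 6.91 F [-4.68 -1.53  4.41] T [-0.31   0.904 -0.02 ] open 0.154
tool dx,dy mm -0.74 -0.02 turn 0.01
```

View pics/fitc.png

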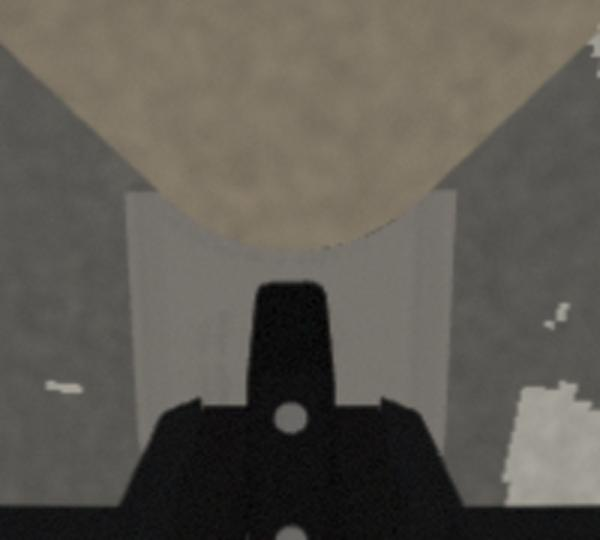

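The crop shows a hairline dark gap along the right half of the curve, at (330–400, 225–250), and contact on the left. This agrees with the -1.5 N sideways force. I'll back off a little, shift 0.3 mm to the right and press again.

Call:
{"fn": "carry_out", "kwargs": {
  "moves": [-0.0005, 0, 0, 0, 0, 0.0003, 0, 0, 0, 0, 0, 0, 0.0004, 0, 0, 0, 0, 0, 0, 0, 0, 0, 0, 0]
}}

```text
time: 12.8
position: [0.5671, 0.1622, 0.0346]
tcp_rot: [-3.141, 0.0, 0.121]
force: [-5.6, 0.8, 4.1]
opening: 0.15
```

```bash
python3 avg.py;python3 st.py 566.4 162.3 6.9
```

```text
Fx' Fy' [-5.07  1.11] Fz 4.15 from T [-6.    1.83] Tz -0.041 t 12.85
t 12.9 pos [567.11 162.23  34.62] yaw 6.91 F [-5.26  1.05  4.7 ] T [ 0.211  0.878 -0.029] open 0.153
tool dx,dy mm -0.7 -0.15 turn 0.01
```

Call:
{"fn": "carry_out", "kwargs": {
  "moves": [-0.0005, 0, 0, 0, 0, -0.00015, 0, 0, 0, 0, 0, 0, 0.0005, 0, 0, 0, 0, 0, 0, 0, 0, 0, 0, 0]
}}

```text
time: 13.65
position: [0.5671, 0.1622, 0.0346]
tcp_rot: [3.142, 0.0, 0.121]
force: [-5.6, -0.2, 3.8]
opening: 0.149
```

```bash
python3 avg.py;python3 st.py 566.4 162.3 6.9
```

```text
Fx' Fy' [-4.9   0.22] Fz 4.09 from T [-5.19 -0.01] Tz 0.008 t 13.7
t 13.75 pos [567.16 162.18  34.63] yaw 6.91 F [-3.67 -1.18  4.19] T [-0.11   0.789 -0.018] open 0.157
tool dx,dy mm -0.74 -0.21 turn 0.01
```

View pics/fitc.png

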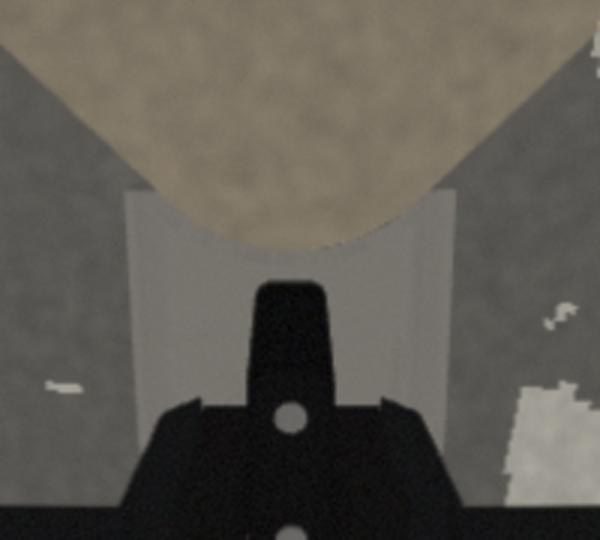

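The axial force is 5 N, and sideways force and yaw torque are about zero. The curve reads as closed, with only faint specks on the right. I'll hold the press for over a second.

Call:
{"fn": "carry_out", "kwargs": {
  "moves": [0, 0, 0, 0, 0, 0, 0, 0, 0, 0, 0, 0, 0, 0, 0, 0, 0, 0, 0, 0, 0, 0, 0, 0, 0, 0, 0, 0, 0, 0, 0, 0]
}}

```text
time: 14.75
position: [0.5672, 0.1622, 0.0346]
tcp_rot: [3.142, 0.0, 0.121]
force: [-5.0, -0.4, 3.9]
opening: 0.155
```

```bash
python3 avg.py
```

```text
Fx' Fy' [-5.2  -0.02] Fz 4.54 from T [-5.94  0.14] Tz 0.001 t 14.8
```

Call:
{"fn": "carry_out", "kwargs": {
  "moves": [0, 0, 0, 0, 0, 0, 0, 0, 0, 0, 0, 0]
}}

```text
time: 15.22
position: [0.5671, 0.1622, 0.0346]
tcp_rot: [3.142, 0.0, 0.121]
force: [-4.1, -1.6, 4.7]
opening: 0.151
```

```bash
python3 avg.py
```

```text
Fx' Fy' [-4.84 -0.6 ] Fz 4.58 from T [-5.9  -0.46] Tz -0.011 t 15.275
```

Call:
{"fn": "carry_out", "kwargs": {
  "moves": [0, 0, 0, 0, 0, 0, 0, 0, 0, 0, 0, 0, 0, 0, 0, 0, 0, 0, 0, 0, 0, 0, 0, 0],
  "grip": 120
}}

```text
time: 16.08
position: [0.5672, 0.1623, 0.0345]
tcp_rot: [-3.142, -0.0, 0.121]
force: [-0.9, 0.1, 0.7]
opening: 0.526
```

```bash
python3 st.py 566.4 162.3 6.9;python3 avg.py
```

```text
t 16.075 pos [567.24 162.27  34.55] yaw 6.91 F [-0.89  0.06  0.69] T [0.045 0.    0.   ] open 0.526
tool dx,dy mm -0.83 -0.13 turn 0.01
Fx' Fy' [-0.44  0.1 ] Fz 0.4 from T [-0.1  0.1] Tz -0.006 t 16.125
```

View pics/fitc.png

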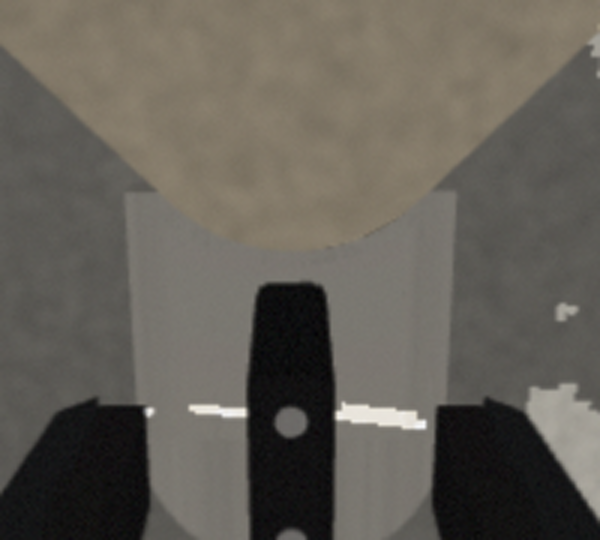

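The leaf is released and looks seated. From this side the board's own edge hides the contact line, so I'll lift off and back away to look at the joint from the front.

Call:
{"fn": "carry_out", "kwargs": {
  "moves": [0, 0, -0.02, 0, 0, 0, -0.035, 0, 0, 0, -0.035, 0, -0.03, 0, 0, 0, -0.03, 0, 0, 0, -0.022, 0, 0, 0, 0, 0, 0, 0, 0, 0, 0, 0]
}}

```text
time: 17.18
position: [0.4867, 0.1524, 0.1247]
tcp_rot: [3.142, -0.001, 0.12]
force: [0.5, -0.2, 0.2]
opening: 0.53
```

```bash
python3 st.py 566.4 162.3 6.9
python3 - <<'E'
from h import *
st=get_state();c=capture("wrist");np.save("w4.npy",{"c":c,"st":st},allow_pickle=True)
p=proj(c,[[.5922,.1654,.008]],st)[0];print(p)
x,y=int(p[0]),int(p[1]);y0=max(0,y-50)
cv2.imwrite("pics/w4.png",cv2.resize(c["img"][y0:y0+100,x-65:x+65,::-1],None,fx=6,fy=6,interpolation=cv2.INTER_CUBIC))
E
python3 bar.py .048 .064 .567 .162
```

```text
t 17.175 pos [486.74 152.41 124.72] yaw 6.89 F [ 0.51 -0.19  0.21] T [ 0.023  0.014 -0.037] open 0.53
tool dx,dy mm 80.27 -0.26 turn -0.01
[317.18423144  53.9510108 ]
[316.31101322  89.42731278] (array([565.4, 162.7]), array([34.9, 14. ]), np.float32(6.33), 1135) 0.055
```

View pics/w4.png

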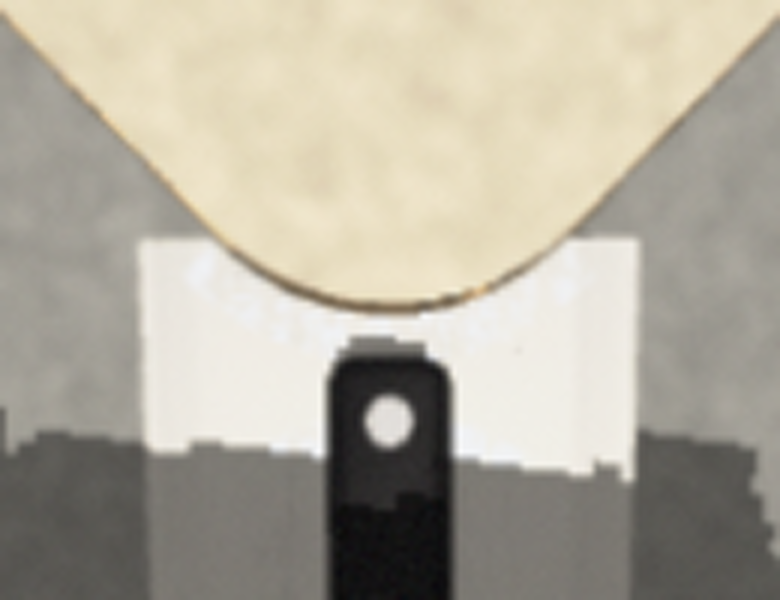

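The front view shows the board's edge meeting the hollow along the whole arc, from (215,240) to (570,240). There is only a thin brown line of board side face, no gap, and the bar is centred at x = 390. I'll check the other two leaves numerically and hand in.

Run:
```python
from h import *
c=capture("top");a=np.load("top.npy",allow_pickle=True).item()
for n,(x,y) in {"leaf24":(.546,-.201),"leaf16":(.563,-.283),"leaf32 old":(.532,-.122)}.items():
    for k in(a,c):
        P=cloud(k);m=(P[...,2]>.045)&(P[...,2]<.07)&(np.hypot(P[...,0]-x,P[...,1]-y)<.035)
        print(n,rect(P[m]) if m.sum()>4 else "none")
sign_off();print(get_state()["time"])
```

```text
leaf24 (array([ 546.8, -201.9]), array([36.1, 13.4]), np.float32(16.21), 92)
leaf24 (array([ 546.6, -201.6]), array([35.8, 13.7]), np.float32(15.66), 91)
leaf16 (array([ 563.6, -283.8]), array([36. , 13.7]), np.float32(9.02), 98)
leaf16 (array([ 563.6, -284.1]), array([36.1, 13.5]), np.float32(8.84), 96)
leaf32 old (array([ 532.9, -122.7]), array([36.1, 14.3]), np.float32(14.3), 87)
leaf32 old none
the job is handed in; nothing more can be done
the job is handed in; nothing more can be done
```

The sample's corner radius is 32 mm. The R 32 leaf is seated on it flat on the bench, released, and the job was handed in with the arm clear at about 17 s of the 72 s allowed.

- **Choosing the leaf:** the camera fit of the corner gave r of about 32.5 mm, with 16 and 24 fitting far worse. I tried the R 32 leaf first and it fitted, so the R 16 and R 24 leaves were never picked up.
- **Pressing:** the first touch was about 0.15 mm off to one side, with a hairline gap and 1.5 N of sideways force. I re-centred it and held it at about 5 N for over a second. Sideways force was within about 0.6 N and twisting torque about zero; the highest sample force I read was about 6 N.
- **Last checks:** after release, the front view showed no gap along the whole curve. The leaf's yaw was about 6.3° against the corner's 6.9°, which is within the measuring noise. The other two leaves are still in the tray, unmoved.
- **Not checked:** I did not do a separate rocking test. That it does not rock is judged from the balanced forces and the closed curve.

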